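# Feel out the free play of a syringe pump's pusher

### The arm

A 7-joint arm with a two-finger parallel gripper is mounted at the origin on the work surface. World frame = base frame: x ahead of the robot, y to its left, z up, the work surface at z = 0. Lengths are in m, angles in rad, forces in N, time in s.
With the tool pointing down it reaches from about 0.4 to 0.85 m from the base axis. Payload 4.5 kg.
Tool frame: the origin (TCP) lies midway between the tips of the shut fingers; the grasp point (between the pads) lies 19 mm behind it; z points along the fingers, y is the line along which they close (so a half turn about z gives the same grasp; the last joint's range is limited). The gripper opens to 88 mm and grips with 3 to 60 N. Pads are 18 mm wide; open, the fingers measure 123 mm over their backs; the gripper's body (75 mm by 187 mm) begins 45 mm behind the grasp point.
Start: joints at [-1.259, 0.689, -0.195, 1.565, 0.157, 0.902, -0.215], TCP at [0.171, 0.601, 0.239] pointing down, gripper open.
Joint ranges: [-3.01, 3.01], [-0.46, 2.08], [-1.47, 1.51], [0.13, 2.56], [-1, 4.14], [0.04, 2.09], [-2.66, 2.66]. Speed limits (rad/s): [2.57, 2.57, 3.14, 3.14, 3.14, 3.14, 3.14].

### API

Orientations are given as a unit quaternion [x, y, z, w].
In Python, from plant import r gives the robot as it stands.
- The arm moves only by the tool carry_out, never from a script. Its argument "plan" is a list of rows, each an object with "rot": the turn, a rotation vector about the tool's x, y, z in rad, a list of three; "xyz": the shift along the tool's x, y, z in m, a list of three; "grip": the closure in counts, from 0 (fully open) to 255 (shut). In form: [{"rot": [wx, wy, wz], "xyz": [dx, dy, dz], "grip": grip}, ...]. A call has 1 to 8 rows; each row is the pose to reach, as a shift and turn from the pose commanded when the call began, along the tool's axes at that moment; what a row does not reach only later rows make up. A row lasts 1/12 s, in which the tool goes at most 41.7 mm and 7.16 degrees, less where a joint would pass 70% of its speed; a pose out of reach is approached as far as the arm can. A call with a gripper value outside its range is refused whole. The fingers move at their own pace and stop on an object; "squeeze" is the grip in N (left out, the last holds). Time passes only in rows, so rows that repeat a pose let the fingers close. It gives the time, the measured TCP pose, the force, the opening and the grip force at its end, in the units of the state.
- r.get_state(): the state, without advancing time (a new reading comes with each control period).
- r.snapshot(name): name is "scene" or "top"; returns the picture (384x512x3 uint8, red, green, blue); there is no depth.
- r.camera_params(name): a dict with "fx", "fy", "cx", "cy" (pixels), "position" and "attitude" of the camera in the world. Camera axes: x right, y down, z forward; pixel columns grow to the right and rows downward; lengths in m; the calibration is good to about 2 mm. A picture is of the moment at which its call begins. camera_params takes no time and is no camera call.
- r.finish_job(): hands the job in; it is judged then, once.
The state is a dict: "clock": time; "q": joint angles; "qd": joint speeds; "joint_torque": joint torques, N m; "tool_pos": TCP position; "eef_rot": TCP orientation; "contact_force": force on the tool from outside, world axes, zero at the start; "moment": the same for the moment, N m; "opening": opening from 0.0 (shut) to 1.0 (fully open); "finger_force": force on a finger pad.
Only numpy, scipy, OpenCV 4.12 (cv2) and the standard library are available. Lean on these libraries where they do the work, as an engineer would, in place of code of your own. Each camera call takes 0.05 s, during which the arm holds its last target. There are 200 camera calls.

### The job

Check the free play in the syringe pump's drive: take the pusher by its grip post and slide it gently towards the motor box until the drive nut firmly resists, then back the other way until it firmly resists again, never forcing it, so that the pusher itself drags the two markers out to the ends of the play. Then leave the pusher centred midway between the two markers and let go. Do not touch the markers yourself and do not disturb the bottles and beaker.

Things in the scene. Friction and masses are not known exactly. Their poses are not given: they have to be found in the camera images.
- pump: Syringe pump fixed to the bench, no syringe fitted: white housing 160 (x) x 360 (y) mm, deck 70 mm high. Origin: centre of its underside, at bench level. Its y axis is the slide axis and points to the motor box. Two guide rods run from the motor box to a thin plain end plate (115 mm high, at y = -167 mm). A bare metal scale strip lies on the deck at x = +52 mm.
- motor_box (a point): Centre of the top of the motor box: white box 100 x 70 mm standing on the deck at the pump's +y end, top 145 mm above the bench, with a dark round motor 48 mm across sticking out of its outer end. This point is at (-15, +143, 145) mm in the pump's frame.
- pusher: Aluminium block 80 (x) x 40 (y) x 30 mm, top 105 mm above the bench, sliding along the pump's y. It carries the grip post and a steel index finger (6 mm thick) reaching over the strip between the markers; both have the same y as the origin (deck level, 70 mm up, pump x = -15 mm). Starts within 4 mm of pump y = 0. Drag about 1 N, about 2 N while pushing a marker: that is not yet the end of play.
- pusher_grip (a point): Where to hold the grip post: grey, square, 20 x 20 mm, sides parallel to the pump's x and y, standing on the middle of the pusher block from 105 to 149 mm above the bench. This point lies on its axis, 132 mm above the bench.
- nut: Drive nut, out of sight in the housing; the pose is its fixed mount and does not show the play. Its two flanks stop the pusher at unknown places, 10 to 29 mm from pump y = 0, different each side. Then it resists like a spring, 3 N per mm of pusher travel on top of the drag. Felt: over 4 N on the nut (over 6 N at the hand) for 0.2 s. Strained: over 12 N on it (14 N at the hand). Springs back.
- marker_motor: Small black drag marker on the scale strip on the motor-box side of the index finger, 18 (x) x 10 (y) x 12 mm with a 5 mm ridge on top; origin at the centre of its underside, 72 mm above the bench. The index finger pushes it towards the motor box; it stays where it is left (drag 0.8 N). The robot must not touch it.
- marker_plain: The same kind of marker on the other side of the index finger, pushed towards the plain end plate. The pusher is centred when its y (pump frame) is the mean of the y of the two markers.
- bottle_a: Bystander: white square reagent bottle with a blue screw cap, 46 x 46 mm, 96 mm high, standing loose on the bench; origin at the centre of its underside.
- bottle_b: Bystander: another reagent bottle of the same kind.
- beaker: Bystander: loose empty glass beaker, 80 mm across, 100 mm high; origin at the centre of its underside.

How it is judged:
By the outcome, as a careful person would: the job done as asked, in the order asked, and still so for the second after the job is handed in, with the robot touching nothing.
It also fails if it takes over 61 s, if anything falls off the work surface, if the arm or the gripper's body presses on something with over 40 N, if the wrist force passes 120 N, or if a joint passes its speed limit or range.

## Working session

There is one attempt and no reset: what is moved stays moved. The work goes in short steps, Python scripts to look and compute and a tool call to move; the robot and the scene stay as the last step left them, time stands still between calls to the robot, and variables do not carry over. Pictures are saved under pics/ and viewed, at most 10 in all, crops included, and the job is handed in when it is done.

Besides the shell and the picture viewer there is one more tool, called as name(argument=value, ...) on one line, values as JSON. carry_out: Moves the arm, as the interface text tells. Its arguments: {"type":"object","properties":{"plan":{"type":"array"},"squeeze":{"type":"number"}},"required":["plan"]}

```bash
ls; mkdir -p pics; python3 - <<'E'
from plant import r
import cv2
s=r.get_state()
for k in('clock','tool_pos','eef_rot','contact_force','opening'):print(k,s[k])
for n in('scene','top'):
    cv2.imwrite(f'pics/{n}0.png',r.snapshot(n)[...,::-1]);print(r.camera_params(n))
E
```

```text
pics
clock 0.0
tool_pos [0.1712912  0.60042061 0.23791614]
eef_rot [ 1.38398335e-01  9.90376234e-01 -9.02652633e-04 -3.98977320e-05]
contact_force [ 0.54326073 -0.63592434  0.16767617]
opening 1.0020848054675322
{'fx': 358.9234811372306, 'fy': 358.9234811372306, 'cx': 258.86879456255184, 'cy': 190.75273294668455, 'position': array([0.97807398, 0.56136779, 0.85414989]), 'attitude': array([ 0.31570949,  0.88647101, -0.31765746, -0.11657785])}
{'fx': 368.8464056041539, 'fy': 368.8464056041539, 'cx': 252.1298163760193, 'cy': 186.24206607343527, 'position': array([0.36771497, 0.08865931, 1.11826773]), 'attitude': array([-0.69130656,  0.71311544, -0.08579588,  0.07874442])}
```

View pics/scene0.png

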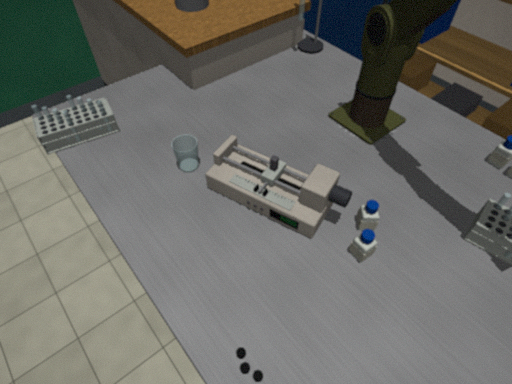

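View pics/top0.png

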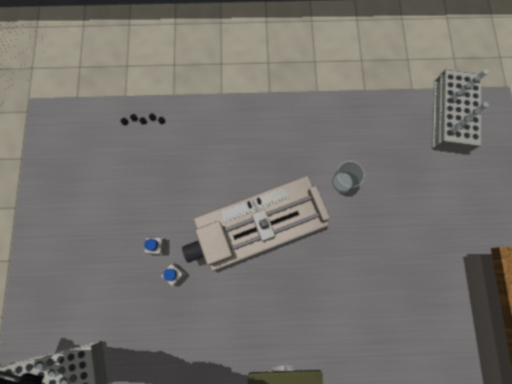

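The top view has the pump centred near (262,222), with the motor at its left end (193,251), bottles at (153,245) and (172,274), and the beaker at (348,178). Next I'll crop around the pusher.

```bash
cat > h.py <<'E'
import numpy as np, cv2
from scipy.spatial.transform import Rotation as R
from plant import r
def ray(n,u,v):
    c=r.camera_params(n); d=R.from_quat(c['attitude']).apply([(u-c['cx'])/c['fx'],(v-c['cy'])/c['fy'],1]); return np.array(c['position']),d
def onz(n,u,v,z):
    p,d=ray(n,u,v); return p+d*(z-p[2])/d[2]
def proj(n,P):
    c=r.camera_params(n); q=R.from_quat(c['attitude']).inv().apply(np.array(P)-c['position']); return q[...,:2]/q[...,2:]*c['fx']+[c['cx'],c['cy']]
E
python3 - <<'E'
import cv2,numpy as np
a=cv2.imread('pics/top0.png')[165:285,180:340];b=cv2.imread('pics/scene0.png')[130:240,195:355]
b=cv2.copyMakeBorder(b,0,10,0,0,cv2.BORDER_CONSTANT)
f=lambda i:cv2.convertScaleAbs(cv2.resize(i,None,fx=5,fy=5,interpolation=cv2.INTER_CUBIC),alpha=1.3)
cv2.imwrite('pics/ct.png',f(a));cv2.imwrite('pics/cs.png',f(b))
E
```

```text
(no output)
```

View pics/ct.png

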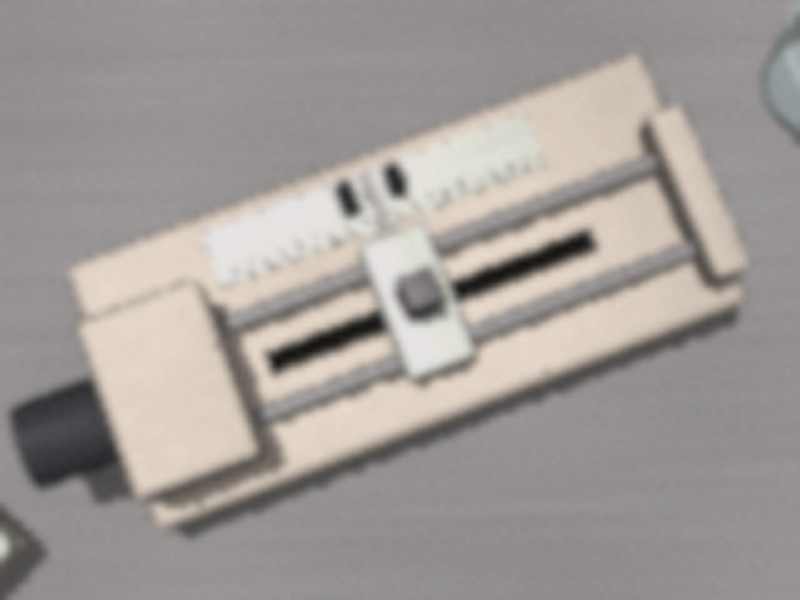

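View pics/cs.png

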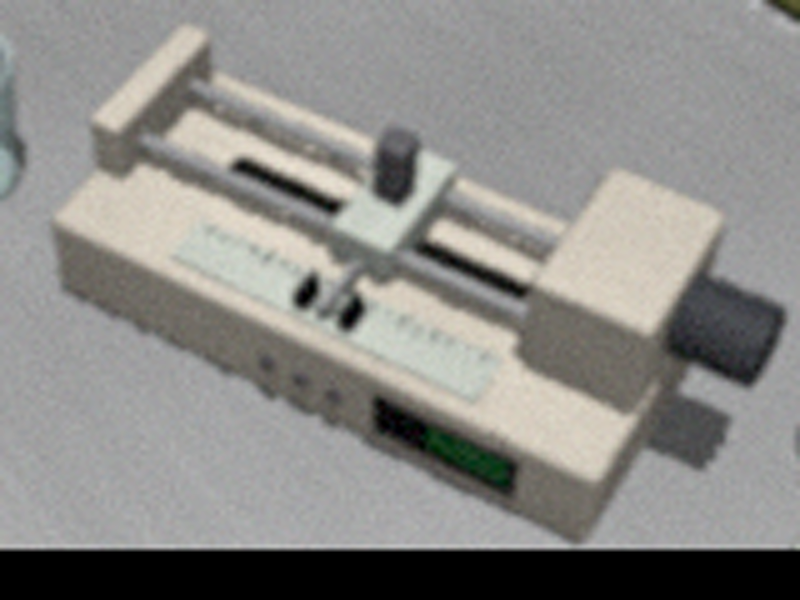

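Top crop: deck corners are at about (70,270), (635,55), (745,300) and (165,522), the post top is near (421,292), and the markers are at (347,198) and (395,180) on either side of the finger. In the scene crop the post top centre is near (398,135) and the post base near (393,190).

```bash
python3 - <<'E'
from h import *
np.set_printoptions(precision=4,suppress=True)
T=lambda u,v,z:onz('top',(u+.5)/5-.5+180,(v+.5)/5-.5+165,z)
S=lambda u,v,z:onz('scene',(u+.5)/5-.5+195,(v+.5)/5-.5+130,z)
c=[T(70,270,.07),T(635,55,.07),T(745,300,.07),T(165,522,.07)]
print(np.array(c)); 
for i in range(4):print(np.linalg.norm(c[i]-c[(i+1)%4]))
print('yaxis deg',[np.degrees(np.arctan2(*(a-b)[[1,0]])) for a,b in((c[0],c[1]),(c[3],c[2]))])
print('ctr',np.mean(c,0))
print('post top',T(421,290,.149),S(398,135,.149))
print('rods',[np.degrees(np.arctan2(*(a-b)[[1,0]])) for a,b in((T(235,322,.09),T(655,165,.09)),(T(270,410,.09),T(690,253,.09)))])
print('markers',T(347,198,.08),T(395,180,.08))
# post by mask
im=cv2.imread('pics/top0.png'); 
s=r.get_state(); print(R.from_quat(s['eef_rot']).as_matrix())
print('nadir',proj('top',np.array([.3677,.0887,0])))
for n,u,v in(('a',153,244),('b',171,274)):print(n,onz('top',u,v,.096))
print('beaker',onz('top',349,172,.1))
E
```

```text
[[ 0.5266  0.2444  0.07  ]
 [ 0.6439 -0.0872  0.07  ]
 [ 0.4974 -0.1405  0.07  ]
 [ 0.3842  0.1911  0.07  ]]
0.3517303414961813
0.15582510714488873
0.3504120807537962
0.1519934961361177
yaxis deg [np.float64(109.48000402152624), np.float64(108.8504721859496)]
ctr [0.513 0.052 0.07 ]
post top [0.4983 0.0476 0.149 ] [0.495  0.0455 0.149 ]
rods [np.float64(108.8385943951131), np.float64(108.58316251759273)]
markers [0.5617 0.0849 0.08  ] [0.5713 0.0571 0.08  ]
[[-0.9617  0.2742 -0.0003]
 [ 0.2742  0.9617 -0.0016]
 [-0.0001 -0.0016 -1.    ]]
nadir [249.7221 273.9168]
a [0.4559 0.3513 0.096 ]
b [0.3742 0.3006 0.096 ]
beaker [ 0.643  -0.2046  0.1   ]
```

carry_out(plan=[{"rot": [0, 0, -0.12], "xyz": [-0.03, -0.028, 0.0], "grip": 0}, {"rot": [0, 0, -0.24], "xyz": [-0.06, -0.056, 0.0], "grip": 0}, {"rot": [0, 0, -0.36], "xyz": [-0.09, -0.084, 0.0], "grip": 0}, {"rot": [0, 0, -0.48], "xyz": [-0.12, -0.112, 0.0], "grip": 0}, {"rot": [0, 0, -0.606], "xyz": [-0.15, -0.14, 0.0], "grip": 0}, {"rot": [0, 0, -0.606], "xyz": [-0.18, -0.168, 0.0], "grip": 0}, {"rot": [0, 0, -0.606], "xyz": [-0.21, -0.198, 0.0], "grip": 0}, {"rot": [0, 0, -0.606], "xyz": [-0.235, -0.223, 0.0], "grip": 0}])

```text
clock: 0.77
tool_pos: [0.3372, 0.3191, 0.2384]
eef_rot: [-0.163, 0.987, -0.001, -0.0]
contact_force: [1.1, -0.3, 0.8]
opening: 0.999
finger_force: 0.0
```

carry_out(plan=[{"rot": [0, 0, 0], "xyz": [-0.008, -0.038, 0.0], "grip": 0}, {"rot": [0, 0, 0], "xyz": [-0.016, -0.078, 0.005], "grip": 0}, {"rot": [0, 0, 0], "xyz": [-0.024, -0.118, 0.01], "grip": 0}, {"rot": [0, 0, 0], "xyz": [-0.032, -0.158, 0.015], "grip": 0}, {"rot": [0, 0, 0], "xyz": [-0.04, -0.198, 0.02], "grip": 0}, {"rot": [0, 0, 0], "xyz": [-0.048, -0.238, 0.025], "grip": 0}, {"rot": [0, 0, 0], "xyz": [-0.056, -0.278, 0.03], "grip": 0}, {"rot": [0, 0, 0], "xyz": [-0.063, -0.312, 0.035], "grip": 0}])

```text
clock: 1.43
tool_pos: [0.4973, 0.0438, 0.2032]
eef_rot: [-0.162, 0.987, -0.0, -0.0]
contact_force: [0.3, -0.1, 0.1]
opening: 1.003
finger_force: 0.0
```

carry_out(plan=[{"rot": [0, 0, 0], "xyz": [0, 0, 0], "grip": 0}, {"rot": [0, 0, 0], "xyz": [0, 0, 0], "grip": 0}, {"rot": [0, 0, 0], "xyz": [0, 0, 0], "grip": 0}])

```text
clock: 1.68
tool_pos: [0.496, 0.0478, 0.2035]
eef_rot: [-0.164, 0.987, 0.001, -0.0]
contact_force: [-0.3, -0.0, 0.6]
opening: 1.001
finger_force: 0.0
```

```bash
python3 - <<'E'
from h import *
s=r.get_state(); print(s['tool_pos'],s['contact_force'],s['q'])
a=r.snapshot('top')[165:285,180:340,::-1];b=r.snapshot('scene')[130:240,195:355,::-1]
f=lambda i:cv2.convertScaleAbs(cv2.resize(i,(400,300),interpolation=cv2.INTER_CUBIC),alpha=1.3)
cv2.imwrite('pics/c2.png',np.hstack([f(a),f(b)]))
p=s['tool_pos'];print(proj('scene',p),proj('scene',[p[0],p[1],.149]))
E
```

```text
[0.49598216 0.04780691 0.2035191 ] [-0.32549014 -0.04396027  0.60739985] [ 0.08154153  0.60358881 -0.42654758  1.97184497  0.39754746  0.64834576
  1.29969619]
[275.28212435 142.60427002] [274.46563053 157.21419492]
```

View pics/c2.png

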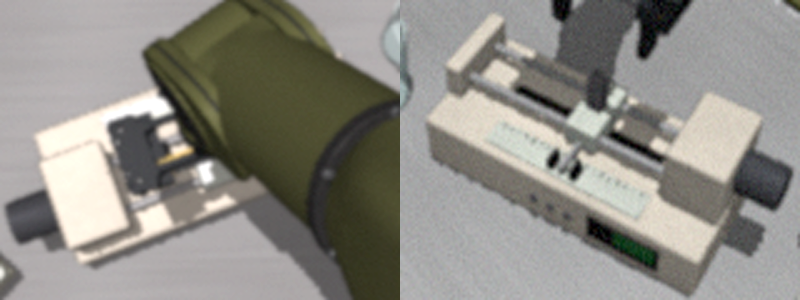

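Scene view: the gripper hangs above the post, whose predicted pixel (274.5,157.2) matches the observed (274.5,157). The markers stay visible. Descending.

carry_out(plan=[{"rot": [0, 0, 0], "xyz": [0, 0, 0.015], "grip": 0}, {"rot": [0, 0, 0], "xyz": [0, 0, 0.03], "grip": 0}, {"rot": [0, 0, 0], "xyz": [0, 0, 0.045], "grip": 0}, {"rot": [0, 0, 0], "xyz": [0, 0, 0.06], "grip": 0}, {"rot": [0, 0, 0], "xyz": [0, 0, 0.075], "grip": 0}, {"rot": [0, 0, 0], "xyz": [0, 0, 0.085], "grip": 0}, {"rot": [0, 0, 0], "xyz": [0, 0, 0.09], "grip": 0}, {"rot": [0, 0, 0], "xyz": [0, 0, 0.09], "grip": 0}])

```text
clock: 2.45
tool_pos: [0.4956, 0.0485, 0.1131]
eef_rot: [-0.165, 0.986, 0.0, -0.001]
contact_force: [-1.0, -0.3, 0.0]
opening: 1.001
finger_force: 0.0
```

carry_out(plan=[{"rot": [0, 0, 0], "xyz": [0, 0, 0], "grip": 80}, {"rot": [0, 0, 0], "xyz": [0, 0, 0], "grip": 120}, {"rot": [0, 0, 0], "xyz": [0, 0, 0], "grip": 150}, {"rot": [0, 0, 0], "xyz": [0, 0, 0], "grip": 165}, {"rot": [0, 0, 0], "xyz": [0, 0, 0], "grip": 175}, {"rot": [0, 0, 0], "xyz": [0, 0, 0], "grip": 185}, {"rot": [0, 0, 0], "xyz": [0, 0, 0], "grip": 195}, {"rot": [0, 0, 0], "xyz": [0, 0, 0], "grip": 205}], squeeze=15)

```text
clock: 3.12
tool_pos: [0.4965, 0.0471, 0.1138]
eef_rot: [-0.163, 0.987, 0.0, 0.0]
contact_force: [0.4, -0.7, -0.2]
opening: 0.422
finger_force: 0.0
```

carry_out(plan=[{"rot": [0, 0, 0], "xyz": [0, 0, 0], "grip": 215}, {"rot": [0, 0, 0], "xyz": [0, 0, 0], "grip": 225}, {"rot": [0, 0, 0], "xyz": [0, 0, 0], "grip": 235}, {"rot": [0, 0, 0], "xyz": [0, 0, 0], "grip": 235}], squeeze=25)

```text
clock: 3.45
tool_pos: [0.4964, 0.0471, 0.1137]
eef_rot: [-0.164, 0.987, 0.0, 0.0]
contact_force: [0.1, 0.7, 0.2]
opening: 0.225
finger_force: 25.0
```

carry_out(plan=[{"rot": [0, 0, 0], "xyz": [0, 0.001, 0], "grip": 235}, {"rot": [0, 0, 0], "xyz": [0, 0.002, 0], "grip": 235}, {"rot": [0, 0, 0], "xyz": [0, 0.003, 0], "grip": 235}, {"rot": [0, 0, 0], "xyz": [0, 0.004, 0], "grip": 235}, {"rot": [0, 0, 0], "xyz": [0, 0.005, 0], "grip": 235}, {"rot": [0, 0, 0], "xyz": [0, 0.006, 0], "grip": 235}, {"rot": [0, 0, 0], "xyz": [0, 0.007, 0], "grip": 235}, {"rot": [0, 0, 0], "xyz": [0, 0.008, 0], "grip": 235}])

```text
clock: 4.12
tool_pos: [0.4938, 0.0545, 0.1137]
eef_rot: [-0.163, 0.987, -0.0, -0.0]
contact_force: [-0.2, -2.0, 0.1]
opening: 0.221
finger_force: 25.0
```

carry_out(plan=[{"rot": [0, 0, 0], "xyz": [0, 0.001, 0], "grip": 235}, {"rot": [0, 0, 0], "xyz": [0, 0.002, 0], "grip": 235}, {"rot": [0, 0, 0], "xyz": [0, 0.002, 0], "grip": 235}])

```text
clock: 4.37
tool_pos: [0.493, 0.0568, 0.1137]
eef_rot: [-0.164, 0.987, 0.0, -0.0]
contact_force: [-0.5, -1.6, -0.7]
opening: 0.225
finger_force: 25.0
```

carry_out(plan=[{"rot": [0, 0, 0], "xyz": [0, 0.001, 0], "grip": 235}, {"rot": [0, 0, 0], "xyz": [0, 0.002, 0], "grip": 235}, {"rot": [0, 0, 0], "xyz": [0, 0.002, 0], "grip": 235}])

```text
clock: 4.62
tool_pos: [0.4924, 0.0587, 0.1137]
eef_rot: [-0.164, 0.987, 0.0, -0.0]
contact_force: [-0.5, -1.6, 0.1]
opening: 0.228
finger_force: 25.0
```

```bash
cat > f.py <<'E'
from h import *
s=r.get_state();y=np.array([-.3223,.9466,0]);print('Fy',y@s['contact_force'],'y',1000*y@(np.array(s['tool_pos'])-[.4964,.0471,.1137]))
E
python3 f.py
```

```text
Fy -1.2995899733572802 y 12.282563051225754
```

carry_out(plan=[{"rot": [0, 0, 0], "xyz": [0, 0.001, 0], "grip": 235}, {"rot": [0, 0, 0], "xyz": [0, 0.002, 0], "grip": 235}, {"rot": [0, 0, 0], "xyz": [0, 0.002, 0], "grip": 235}])

```text
clock: 4.87
tool_pos: [0.4917, 0.0606, 0.1137]
eef_rot: [-0.164, 0.987, 0.0, -0.0]
contact_force: [-0.8, -1.8, -0.0]
opening: 0.227
finger_force: 25.0
```

carry_out(plan=[{"rot": [0, 0, 0], "xyz": [0, 0.001, 0], "grip": 235}, {"rot": [0, 0, 0], "xyz": [0, 0.002, 0], "grip": 235}, {"rot": [0, 0, 0], "xyz": [0, 0.002, 0], "grip": 235}])

```text
clock: 5.12
tool_pos: [0.491, 0.0625, 0.1137]
eef_rot: [-0.164, 0.987, 0.0, -0.0]
contact_force: [-1.3, -1.8, -0.8]
opening: 0.225
finger_force: 25.0
```

carry_out(plan=[{"rot": [0, 0, 0], "xyz": [0, 0.001, 0], "grip": 235}, {"rot": [0, 0, 0], "xyz": [0, 0.002, 0], "grip": 235}, {"rot": [0, 0, 0], "xyz": [0, 0.002, 0], "grip": 235}])

```text
clock: 5.37
tool_pos: [0.4904, 0.0644, 0.1137]
eef_rot: [-0.164, 0.987, 0.0, -0.0]
contact_force: [-0.9, -0.8, 1.3]
opening: 0.226
finger_force: 25.0
```

carry_out(plan=[{"rot": [0, 0, 0], "xyz": [0, 0.001, 0], "grip": 235}, {"rot": [0, 0, 0], "xyz": [0, 0.002, 0], "grip": 235}, {"rot": [0, 0, 0], "xyz": [0, 0.002, 0], "grip": 235}])

```text
clock: 5.62
tool_pos: [0.4899, 0.0659, 0.1137]
eef_rot: [-0.163, 0.987, -0.0, -0.0]
contact_force: [0.2, -2.1, 0.9]
opening: 0.223
finger_force: 25.0
```

carry_out(plan=[{"rot": [0, 0, 0], "xyz": [0, 0.001, 0], "grip": 235}, {"rot": [0, 0, 0], "xyz": [0, 0.001, 0], "grip": 235}, {"rot": [0, 0, 0], "xyz": [0, 0.001, 0], "grip": 235}])

```text
clock: 5.87
tool_pos: [0.4897, 0.0664, 0.1137]
eef_rot: [-0.163, 0.987, -0.0, -0.0]
contact_force: [1.1, -4.5, 0.2]
opening: 0.222
finger_force: 25.0
```

carry_out(plan=[{"rot": [0, 0, 0], "xyz": [0, 0.0005, 0], "grip": 235}, {"rot": [0, 0, 0], "xyz": [0, 0.001, 0], "grip": 235}, {"rot": [0, 0, 0], "xyz": [0, 0.001, 0], "grip": 235}])

```text
clock: 6.12
tool_pos: [0.4895, 0.0669, 0.1137]
eef_rot: [-0.163, 0.987, -0.001, -0.0]
contact_force: [1.3, -5.1, -0.7]
opening: 0.226
finger_force: 25.0
```

carry_out(plan=[{"rot": [0, 0, 0], "xyz": [0, 0.0005, 0], "grip": 235}, {"rot": [0, 0, 0], "xyz": [0, 0.001, 0], "grip": 235}, {"rot": [0, 0, 0], "xyz": [0, 0.001, 0], "grip": 235}])

```text
clock: 6.37
tool_pos: [0.4894, 0.0673, 0.1137]
eef_rot: [-0.163, 0.987, -0.001, -0.0]
contact_force: [1.4, -7.8, -0.1]
opening: 0.23
finger_force: 25.0
```

carry_out(plan=[{"rot": [0, 0, 0], "xyz": [0, 0.0005, 0], "grip": 235}, {"rot": [0, 0, 0], "xyz": [0, 0.0005, 0], "grip": 235}, {"rot": [0, 0, 0], "xyz": [0, 0.0005, 0], "grip": 235}])

```text
clock: 6.62
tool_pos: [0.4893, 0.0675, 0.1137]
eef_rot: [-0.163, 0.987, -0.001, -0.0]
contact_force: [1.3, -6.8, 0.4]
opening: 0.222
finger_force: 25.0
```

carry_out(plan=[{"rot": [0, 0, 0], "xyz": [0, 0, 0], "grip": 235}, {"rot": [0, 0, 0], "xyz": [0, 0, 0], "grip": 235}, {"rot": [0, 0, 0], "xyz": [0, 0, 0], "grip": 235}])

```text
clock: 6.87
tool_pos: [0.4892, 0.0675, 0.1137]
eef_rot: [-0.162, 0.987, -0.001, -0.0]
contact_force: [1.9, -7.3, -0.2]
opening: 0.23
finger_force: 25.0
```

```bash
python3 f.py; python3 -c "
from h import *
cv2.imwrite('pics/e1.png',r.snapshot('scene')[...,::-1])"; python3 f.py
```

```text
Fy -7.537078515400486 y 21.584651653583613
Fy -8.190958853378172 y 21.617918788425673
```

carry_out(plan=[{"rot": [0, 0, 0], "xyz": [0, 0.0004, 0], "grip": 235}, {"rot": [0, 0, 0], "xyz": [0, 0.0008, 0], "grip": 235}, {"rot": [0, 0, 0], "xyz": [0, 0.0008, 0], "grip": 235}, {"rot": [0, 0, 0], "xyz": [0, 0.0008, 0], "grip": 235}, {"rot": [0, 0, 0], "xyz": [0, 0.0008, 0], "grip": 235}])

```text
clock: 7.33
tool_pos: [0.4892, 0.0678, 0.1137]
eef_rot: [-0.162, 0.987, -0.001, -0.0]
contact_force: [1.2, -8.2, 0.3]
opening: 0.222
finger_force: 25.0
```

```bash
python3 f.py
```

```text
Fy -8.112551786591009 y 21.94082554488883
```

carry_out(plan=[{"rot": [0, 0, 0], "xyz": [0, -0.002, 0], "grip": 235}, {"rot": [0, 0, 0], "xyz": [0, -0.005, 0], "grip": 235}, {"rot": [0, 0, 0], "xyz": [0, -0.009, 0], "grip": 235}, {"rot": [0, 0, 0], "xyz": [0, -0.013, 0], "grip": 235}, {"rot": [0, 0, 0], "xyz": [0, -0.017, 0], "grip": 235}, {"rot": [0, 0, 0], "xyz": [0, -0.021, 0], "grip": 235}, {"rot": [0, 0, 0], "xyz": [0, -0.025, 0], "grip": 235}, {"rot": [0, 0, 0], "xyz": [0, -0.028, 0], "grip": 235}])

```text
clock: 8.0
tool_pos: [0.4978, 0.0433, 0.1137]
eef_rot: [-0.163, 0.987, 0.0, 0.0]
contact_force: [-2.4, 0.8, 0.5]
opening: 0.223
finger_force: 25.0
```

carry_out(plan=[{"rot": [0, 0, 0], "xyz": [0, -0.001, 0], "grip": 235}, {"rot": [0, 0, 0], "xyz": [0, -0.002, 0], "grip": 235}, {"rot": [0, 0, 0], "xyz": [0, -0.003, 0], "grip": 235}, {"rot": [0, 0, 0], "xyz": [0, -0.003, 0], "grip": 235}])

```text
clock: 8.33
tool_pos: [0.4987, 0.0407, 0.1137]
eef_rot: [-0.163, 0.987, 0.0, 0.0]
contact_force: [-1.6, -1.1, -0.1]
opening: 0.222
finger_force: 25.0
```

```bash
python3 f.py
```

```text
Fy -0.49316777890116953 y -6.809806253374857
```

carry_out(plan=[{"rot": [0, 0, 0], "xyz": [0, -0.001, 0], "grip": 235}, {"rot": [0, 0, 0], "xyz": [0, -0.002, 0], "grip": 235}, {"rot": [0, 0, 0], "xyz": [0, -0.003, 0], "grip": 235}, {"rot": [0, 0, 0], "xyz": [0, -0.003, 0], "grip": 235}])

```text
clock: 8.67
tool_pos: [0.4996, 0.038, 0.1137]
eef_rot: [-0.163, 0.987, 0.0, 0.0]
contact_force: [-2.0, 0.9, 0.1]
opening: 0.224
finger_force: 25.0
```

carry_out(plan=[{"rot": [0, 0, 0], "xyz": [0, -0.001, 0], "grip": 235}, {"rot": [0, 0, 0], "xyz": [0, -0.002, 0], "grip": 235}, {"rot": [0, 0, 0], "xyz": [0, -0.002, 0], "grip": 235}])

```text
clock: 8.92
tool_pos: [0.5004, 0.0359, 0.1137]
eef_rot: [-0.163, 0.987, 0.0, 0.0]
contact_force: [-1.0, 0.8, -1.0]
opening: 0.226
finger_force: 25.0
```

carry_out(plan=[{"rot": [0, 0, 0], "xyz": [0, -0.001, 0], "grip": 235}, {"rot": [0, 0, 0], "xyz": [0, -0.002, 0], "grip": 235}, {"rot": [0, 0, 0], "xyz": [0, -0.002, 0], "grip": 235}])

```text
clock: 9.17
tool_pos: [0.5011, 0.034, 0.1137]
eef_rot: [-0.163, 0.987, 0.0, 0.0]
contact_force: [-1.2, 0.6, -0.2]
opening: 0.225
finger_force: 25.0
```

carry_out(plan=[{"rot": [0, 0, 0], "xyz": [0, -0.001, 0], "grip": 235}, {"rot": [0, 0, 0], "xyz": [0, -0.002, 0], "grip": 235}, {"rot": [0, 0, 0], "xyz": [0, -0.002, 0], "grip": 235}])

```text
clock: 9.42
tool_pos: [0.5017, 0.0321, 0.1137]
eef_rot: [-0.163, 0.987, -0.0, 0.0]
contact_force: [-0.7, 1.1, -2.2]
opening: 0.227
finger_force: 25.0
```

carry_out(plan=[{"rot": [0, 0, 0], "xyz": [0, -0.001, 0], "grip": 235}, {"rot": [0, 0, 0], "xyz": [0, -0.002, 0], "grip": 235}, {"rot": [0, 0, 0], "xyz": [0, -0.002, 0], "grip": 235}])

```text
clock: 9.67
tool_pos: [0.5024, 0.0302, 0.1137]
eef_rot: [-0.163, 0.987, -0.0, 0.0]
contact_force: [-0.9, 1.1, -1.8]
opening: 0.223
finger_force: 25.0
```

carry_out(plan=[{"rot": [0, 0, 0], "xyz": [0, -0.001, 0], "grip": 235}, {"rot": [0, 0, 0], "xyz": [0, -0.002, 0], "grip": 235}, {"rot": [0, 0, 0], "xyz": [0, -0.002, 0], "grip": 235}])

```text
clock: 9.92
tool_pos: [0.5028, 0.0289, 0.1137]
eef_rot: [-0.164, 0.987, 0.0, 0.0]
contact_force: [-1.1, 2.6, -2.3]
opening: 0.223
finger_force: 25.0
```

Motion is now falling short of the command, so this is the flank.

carry_out(plan=[{"rot": [0, 0, 0], "xyz": [0, -0.001, 0], "grip": 235}, {"rot": [0, 0, 0], "xyz": [0, -0.0015, 0], "grip": 235}, {"rot": [0, 0, 0], "xyz": [0, -0.0015, 0], "grip": 235}])

```text
clock: 10.17
tool_pos: [0.5031, 0.0282, 0.1137]
eef_rot: [-0.164, 0.986, 0.001, 0.0]
contact_force: [-1.9, 4.9, -3.0]
opening: 0.225
finger_force: 25.0
```

carry_out(plan=[{"rot": [0, 0, 0], "xyz": [0, -0.001, 0], "grip": 235}, {"rot": [0, 0, 0], "xyz": [0, -0.0015, 0], "grip": 235}, {"rot": [0, 0, 0], "xyz": [0, -0.0015, 0], "grip": 235}])

```text
clock: 10.42
tool_pos: [0.5033, 0.0276, 0.1137]
eef_rot: [-0.164, 0.986, 0.001, 0.0]
contact_force: [-2.2, 6.4, -1.6]
opening: 0.226
finger_force: 25.0
```

```bash
python3 f.py
```

```text
Fy 6.74410886884903 y -20.65282259610576
```

carry_out(plan=[{"rot": [0, 0, 0], "xyz": [0, -0.0005, 0], "grip": 235}, {"rot": [0, 0, 0], "xyz": [0, -0.001, 0], "grip": 235}, {"rot": [0, 0, 0], "xyz": [0, -0.0013, 0], "grip": 235}, {"rot": [0, 0, 0], "xyz": [0, -0.0013, 0], "grip": 235}, {"rot": [0, 0, 0], "xyz": [0, -0.0013, 0], "grip": 235}, {"rot": [0, 0, 0], "xyz": [0, -0.0013, 0], "grip": 235}, {"rot": [0, 0, 0], "xyz": [0, -0.0013, 0], "grip": 235}])

```text
clock: 11.0
tool_pos: [0.5035, 0.0272, 0.1137]
eef_rot: [-0.165, 0.986, 0.002, -0.0]
contact_force: [-4.6, 7.9, -0.5]
opening: 0.227
finger_force: 25.0
```

```bash
python3 f.py
```

```text
Fy 8.969109378683509 y -21.153964944816227
```

carry_out(plan=[{"rot": [0, 0, 0], "xyz": [0, 0.003, 0], "grip": 235}, {"rot": [0, 0, 0], "xyz": [0, 0.007, 0], "grip": 235}, {"rot": [0, 0, 0], "xyz": [0, 0.011, 0], "grip": 235}, {"rot": [0, 0, 0], "xyz": [0, 0.015, 0], "grip": 235}, {"rot": [0, 0, 0], "xyz": [0, 0.019, 0], "grip": 235}, {"rot": [0, 0, 0], "xyz": [0, 0.022, 0], "grip": 235}, {"rot": [0, 0, 0], "xyz": [0, 0.0245, 0], "grip": 235}, {"rot": [0, 0, 0], "xyz": [0, 0.0245, 0], "grip": 235}])

```text
clock: 11.67
tool_pos: [0.496, 0.0483, 0.1137]
eef_rot: [-0.164, 0.986, 0.0, -0.0]
contact_force: [-0.6, 0.6, -3.0]
opening: 0.225
finger_force: 25.0
```

carry_out(plan=[{"rot": [0, 0, 0], "xyz": [0, 0, 0], "grip": 235}, {"rot": [0, 0, 0], "xyz": [0, 0, 0], "grip": 235}, {"rot": [0, 0, 0], "xyz": [0, 0, 0], "grip": 235}, {"rot": [0, 0, 0], "xyz": [0, 0, 0], "grip": 235}])

```text
clock: 12.0
tool_pos: [0.4962, 0.0477, 0.1137]
eef_rot: [-0.163, 0.987, 0.0, -0.0]
contact_force: [-0.0, 0.9, -3.0]
opening: 0.225
finger_force: 25.0
```

```bash
python3 f.py; python3 - <<'E'
from h import *
i=r.snapshot('scene')[...,::-1];cv2.imwrite('pics/m1.png',i)
cv2.imwrite('pics/m1c.png',cv2.resize(i[145:205,215:315],None,fx=8,fy=8,interpolation=cv2.INTER_CUBIC))
E
```

```text
Fy 0.8444036495256865 y 0.671469542803545
```

View pics/m1c.png

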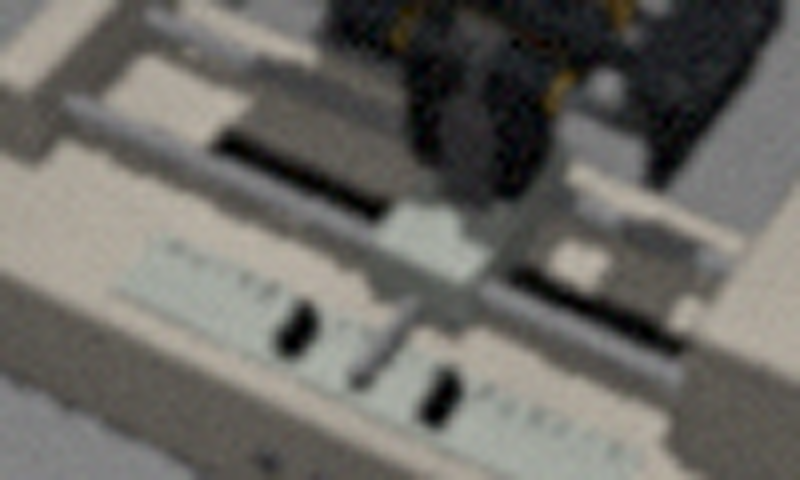

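Markers are at crop (297,328) and (441,397), with the finger about midway at (375,362). I'll make a tiny trim, then release.

carry_out(plan=[{"rot": [0, 0, 0], "xyz": [0, -0.0005, 0], "grip": 235}, {"rot": [0, 0, 0], "xyz": [0, -0.0005, 0], "grip": 235}, {"rot": [0, 0, 0], "xyz": [0, -0.0005, 0], "grip": 235}, {"rot": [0, 0, 0], "xyz": [0, -0.0005, 0], "grip": 235}], squeeze=10)

```text
clock: 12.38
tool_pos: [0.4965, 0.047, 0.1137]
eef_rot: [-0.163, 0.987, -0.0, 0.0]
contact_force: [-0.5, 1.3, -1.9]
opening: 0.228
finger_force: 10.0
```

```bash
python3 f.py
```

```text
Fy 1.4305438222499136 y -0.10871097497120788
```

carry_out(plan=[{"rot": [0, 0, 0], "xyz": [0, 0.0005, 0], "grip": 235}, {"rot": [0, 0, 0], "xyz": [0, 0.0006, 0], "grip": 235}, {"rot": [0, 0, 0], "xyz": [0, 0.0006, 0], "grip": 235}, {"rot": [0, 0, 0], "xyz": [0, 0.0006, 0], "grip": 235}])

```text
clock: 12.72
tool_pos: [0.4964, 0.0473, 0.1137]
eef_rot: [-0.163, 0.987, -0.0, 0.0]
contact_force: [0.3, -0.8, -3.3]
opening: 0.229
finger_force: 10.0
```

```bash
python3 f.py
```

```text
Fy -0.8118685269648207 y 0.19902285514155074
```

Within 0.2 mm of the middle. Open evenly, then lift.

carry_out(plan=[{"rot": [0, 0, 0], "xyz": [0, 0, 0], "grip": 190}, {"rot": [0, 0, 0], "xyz": [0, 0, 0], "grip": 150}, {"rot": [0, 0, 0], "xyz": [0, 0, 0], "grip": 100}, {"rot": [0, 0, 0], "xyz": [0, 0, 0], "grip": 50}, {"rot": [0, 0, 0], "xyz": [0, 0, 0], "grip": 0}, {"rot": [0, 0, 0], "xyz": [0, 0, 0], "grip": 0}, {"rot": [0, 0, 0], "xyz": [0, 0, 0], "grip": 0}, {"rot": [0, 0, 0], "xyz": [0, 0, 0], "grip": 0}])

```text
clock: 13.38
tool_pos: [0.4962, 0.0477, 0.1137]
eef_rot: [-0.163, 0.987, 0.0, 0.0]
contact_force: [-0.3, 0.1, 0.1]
opening: 0.761
finger_force: 0.0
```

carry_out(plan=[{"rot": [0, 0, 0], "xyz": [0, 0, -0.01], "grip": 0}, {"rot": [0, 0, 0], "xyz": [0, 0, -0.03], "grip": 0}, {"rot": [0, 0, 0], "xyz": [0, 0, -0.05], "grip": 0}, {"rot": [0, 0, 0], "xyz": [0, 0, -0.07], "grip": 0}, {"rot": [0, 0, 0], "xyz": [0, 0, -0.09], "grip": 0}, {"rot": [0, 0, 0], "xyz": [0, 0, -0.11], "grip": 0}, {"rot": [0, 0, 0], "xyz": [0, 0, -0.13], "grip": 0}, {"rot": [0, 0, 0], "xyz": [0, 0, -0.13], "grip": 0}])

```text
clock: 14.05
tool_pos: [0.4982, 0.0483, 0.2469]
eef_rot: [-0.163, 0.987, 0.0, 0.003]
contact_force: [-0.1, -0.4, 0.1]
opening: 1.003
finger_force: 0.0
```

```bash
python3 - <<'E'
from h import *
i=np.median([r.snapshot('scene') for _ in range(5)],0).astype(np.uint8)[...,::-1]
c=cv2.resize(i[145:205,215:315],None,fx=8,fy=8,interpolation=cv2.INTER_CUBIC);cv2.imwrite('pics/m2c.png',c)
m=(c.max(2)<55).astype(np.uint8)
n,l,st,ce=cv2.connectedComponentsWithStats(m)
y=np.array([-.3223,.9466,0])
for k in range(1,n):
    if st[k,4]>300:
        u,v=(ce[k]+.5)/8-.5+[215,145];print(st[k],ce[k],1000*y@(onz('scene',u,v,.079)-[.4964,.0471,0]))
E
```

```text
[ 439   80   76  123 5428] [475.24152542 145.17520265] -21.62207752528002
[ 212  132  176   88 4206] [299.49857347 174.80337613] -69.09287791595149
[ 506  263  179   93 4159] [590.50372686 307.26857418] 53.69188880363072
[280 308  35  47 995] [297.71356784 332.44020101] -28.37894793347848
[ 424  374   35   51 1041] [441.34582133 399.8962536 ] 30.363824373163148
```

View pics/m2c.png

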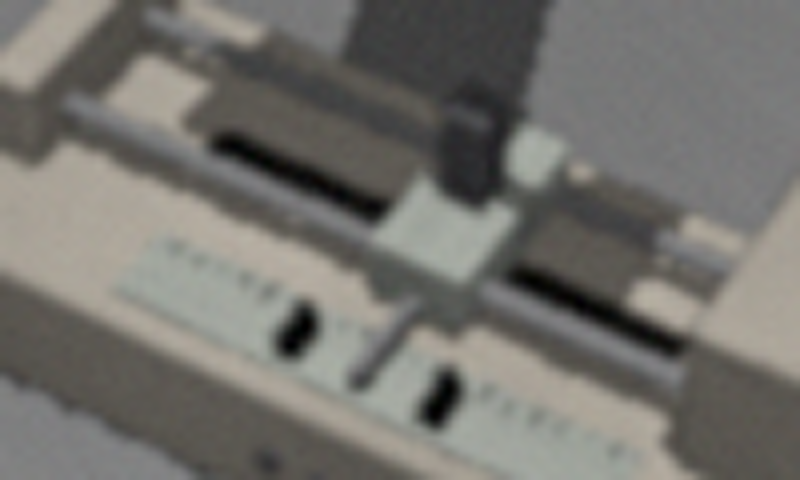

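The markers are 58.7 mm apart, against 59.1 mm expected from the tool's travel. The finger is still midway at (362,380) to (412,300), and the gripper is clear.

```bash
python3 -c "
from plant import r
print(r.finish_job())"
```

```text
the job is handed in; nothing more can be done
None
```

I handed the job in at about 14 s: the nut was felt at about 8 N towards the motor box and 9 N the other way, and the pusher was released within about 0.2 mm of midway (by tool position), with the arm lifted clear.

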